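# Lay the brass ornaments on their printed plaques

### The arm

A 7-joint arm with a two-finger parallel gripper is mounted at the origin on the work surface. World frame = base frame: x ahead of the robot, y to its left, z up, the work surface at z = 0. Lengths are in m, angles in rad, forces in N, time in s.
With the tool pointing down it reaches from about 0.4 to 0.85 m from the base axis. Payload 6.9 kg.
Tool frame: the origin (TCP) lies midway between the tips of the shut fingers; the grasp point (between the pads) lies behind it (ctrl.pinch_z is the z of the grasp point in the tool frame, in m); z points along the fingers, y is the direction in which the jaws open and shut (so a half turn about z gives the same grasp; the last joint's range is limited). The gripper opens to 85 mm and grips with 20 to 120 N. Pads are 22 mm wide; open, the fingers measure 114 mm over their backs; the gripper's body (76 mm by 85 mm) begins 54 mm behind the grasp point. The pads swing forward as they close: fully open they stand 13 mm farther back than shut.
Start: joints at [-1.004, 0.507, -0.238, 1.5, 0.126, 1.149, -0.155], TCP at [0.278, 0.56, 0.208] pointing down, gripper open.
Joint ranges: [-3.08, 3.08], [-0.24, 2.05], [-1.43, 1.35], [0, 2.5], [-1.52, 4.66], [0.17, 1.96], [-2.89, 2.89]. Speed limits (rad/s): [2.39, 2.39, 3.14, 3.14, 3.14, 3.14, 3.14].

### API

Orientations are given as a unit quaternion [w, x, y, z].
In Python, from station import ctrl, get_state, vision, ticket, models gives the robot as it stands. Calls block until the motion is done:
- ctrl.movep(position, orientation): joint-space move of the TCP to a pose.
- ctrl.movel(position, frame=None, max_speed=0.15): straight line of the TCP; frame=None keeps the orientation; max_speed is the mean speed in m/s.
- ctrl.set_joints(angles): joint-space move.
- ctrl.ungrasp() and ctrl.close_gripper(force=None): open the fingers fully, or close them until they stop; force is the grip in N (None keeps the last).
- ctrl.pause(seconds).
- ctrl.ik(position, orientation): joint angles nearest the present ones, or None.
- get_state(): the state.
- vision.grab_frame(name): name is "scene" or "top" or "wrist"; returns (picture, depth): 400x640x3 uint8, blue, green, red; 400x640 float32, m along the optical axis (not along the pixel's ray), 0 where there is no reading.
- vision.camera_info(name): a dict with "mtx" (3x3 intrinsics, pixels), "R" (3x3) and "t" (3): a world point X has camera coordinates R X + t; the wrist camera has in their place "hand_eye" (4x4, takes a point from camera to tool coordinates, whose origin is the TCP and whose axes are the flange's). Camera axes: x right, y down, z forward; pixel columns grow to the right and rows downward; lengths in m; the calibration is good to about 2 mm. A picture is of the moment at which its call begins: read the wrist's pose just before it. camera_info takes no time and is no camera call.
A pose or a line that the arm cannot do raises ctrl.Unreachable and nothing moves.
- ticket.close_job(): hands the job in, once; it reports no verdict.
Trained networks look in the newest picture that a camera, given by its name, has taken for a name from the list of things; names that differ only in an ending like _2 or _b are one class to them, and where a whole thing is asked for, a point or a joint stands for the part that bears it (a point fixed in the world has none). Each returns a list of dicts, best first, with "p" (0 to 1); they miss things now and then, are a little off and sometimes report something else, mostly with a low value. They report only what shows in the picture. A call takes as long as a camera call. They do not tell look-alikes from the thing itself.
- models.recognise(camera, target): "point" ([column, row] in pixels, amid what is visible of it).
- models.masks_of(camera, target): "mask" (400x640 bool, what is visible of it) and "point" ([column, row] in pixels, amid what is visible of it).
The state is a dict: "time": time; "qpos": joint angles; "qd": joint speeds; "tau": joint torques, N m; "tcp_pos": TCP position; "eef_rot": TCP orientation; "contact_force": force on the tool from outside, world axes, zero at the start; "wrist_torque": the same for the moment, N m; "width": finger opening in m.
Only numpy, scipy, OpenCV 4.12 (cv2) and the standard library are available. Lean on these libraries where they do the work, as an engineer would, in place of code of your own. Each camera call takes 0.05 s, during which the arm holds its last target.

### The job

Lay the four brass ornaments (pocket watch, key, padlock and gear wheel) out for gluing: set each one flat on the wooden plaque that bears its own printed outline, covering the outline and turned the same way as it (the gear's teeth may sit at any turn). Leave the glass dish and the adhesive jar standing where they are.

Things in the scene. Friction and masses are not known exactly. Their poses are not given: they have to be found in the camera images.
- watch: Loose brass pocket watch lying face up, about 90 g: round case 50 mm across, 13 mm thick, with a white dial, and on one side a stem and small flat loop (6 mm thick) reaching 51 mm from the case centre. Origin: centre of the case's underside. x points from the case centre to the stem and loop, z up. Can be gripped across y, 50 mm wide, at the origin.
- key: Loose brass key lying flat, about 50 g, 10 mm thick: ring-shaped bow 31 mm across, then a shaft 10 mm wide from x = 15 to 75 mm, with two teeth near the tip (x = 54 to 75 mm) standing 14 mm out on the +y side. Origin: centre of the bow, underside. x points from the bow along the shaft to the tip, z up. Grip across the shaft (10 mm wide) at x = +30 mm, near its centre of mass.
- padlock: Loose brass padlock lying flat, about 110 g: block 36 mm along x, 42 mm along y, 14 mm thick, with a U-shaped shackle (8 mm thick) on one side reaching 47 mm from the block centre. Origin: centre of the block's underside. x points from the block to the shackle, z up. Can be gripped across y, 42 mm wide, at the origin.
- gear: Loose brass gear wheel lying flat, about 80 g, 12 mm thick: 54 mm across its 8 square teeth (10 mm wide), 43 mm across the root, with a dark bore 14 mm across. Origin: centre of the underside, z up. One pair of teeth lies along x and one along y; can be gripped across y over two tooth ends, 54 mm wide.
- watch_plaque: Pale wooden plaque with the dark printed outline of the pocket watch (disc with stem and loop). Fixed to the counter; 110 mm along x, 80 mm along y, 6 mm thick. Origin: centre of the underside, z up. The watch's origin belongs at x = -18 mm, y = 0 of the plaque, 6 mm up, with the watch's x along the plaque's x (loop towards +x).
- key_plaque: Pale wooden plaque with the dark printed outline of the key (ring, shaft, two teeth at the tip). Fixed to the counter; 110 mm along x, 80 mm along y, 6 mm thick. Origin: centre of the underside, z up. The key's origin (bow centre) belongs at x = -30 mm, y = 0 of the plaque, 6 mm up, with the key's x along the plaque's x (tip towards +x).
- padlock_plaque: Pale wooden plaque with the dark printed outline of the padlock (block and U-shaped shackle). Fixed to the counter; 110 mm along x, 80 mm along y, 6 mm thick. Origin: centre of the underside, z up. The padlock's origin belongs at x = -18 mm, y = 0 of the plaque, 6 mm up, with the padlock's x along the plaque's x (shackle towards +x).
- gear_plaque: Pale wooden plaque with the dark printed outline of the gear wheel (toothed disc with a pale bore). Fixed to the counter; 110 mm along x, 80 mm along y, 6 mm thick. Origin: centre of the underside, z up. The gear's origin belongs over the plaque's origin, 6 mm up; any turn of the teeth is fine.
- dish: Bystander: loose shallow glass bowl, 100 mm across the rim, 30 mm high, standing on the counter at the left end of the work (+y). Origin: centre of the underside.
- jar: Bystander: loose closed adhesive jar with a white cap, 60 mm across, 75 mm high, at the right end of the work (-y). Origin: centre of the underside.
Things that resemble listed ones, but are neither listed nor needed, are in the scene too. What is shaped like the watch but pink is not meant.

How it is judged:
At the end, for the whole second after the job is handed in: Each ornament lies flat, released and at rest on its own plaque, within 12 mm of its outline along each of the plaque's two directions; the watch, key and padlock point the same way as their outlines (not reversed), within 0.25 rad (x of watch in the frame of watch_plaque between -0.03 and -0.006 m and y of watch in the frame of watch_plaque between -0.012 and 0.012 m and z of watch in the frame of watch_plaque between 0.003 and 0.01 m and angle between each of watch, key, padlock, gear's own z axis and vertical below 0.1 rad and linear speed of each of watch, key, padlock, gear below 0.02 m/s and angular speed of each of watch, key, padlock, gear below 0.2 rad/s and angle between the x axis of watch and the x axis of watch_plaque, either way round below 0.25 rad and x of watch_plaque in the frame of watch above 0 m and x of key in the frame of key_plaque between -0.042 and -0.018 m and y of key in the frame of key_plaque between -0.012 and 0.012 m and z of key in the frame of key_plaque between 0.003 and 0.01 m and angle between the x axis of key and the x axis of key_plaque, either way round below 0.25 rad and x of key_plaque in the frame of key above 0 m and x of padlock in the frame of padlock_plaque between -0.03 and -0.006 m and y of padlock in the frame of padlock_plaque between -0.012 and 0.012 m and z of padlock in the frame of padlock_plaque between 0.003 and 0.01 m and angle between the x axis of padlock and the x axis of padlock_plaque, either way round below 0.25 rad and x of padlock_plaque in the frame of padlock above 0 m and x of gear in the frame of gear_plaque between -0.012 and 0.012 m and y of gear in the frame of gear_plaque between -0.012 and 0.012 m and z of gear in the frame of gear_plaque between 0.003 and 0.01 m); the robot touches nothing.
It fails at once if the glass dish is pushed more than 20 mm from its place or tipped (distance of dish from where it was at the start of the episode above 0.02 m or angle between dish's own z axis and vertical above 0.3 rad).
It fails at once if the adhesive jar is pushed more than 20 mm from its place or tipped (distance of jar from where it was at the start of the episode above 0.02 m or angle between jar's own z axis and vertical above 0.3 rad).
It also fails if it takes over 112 s, if anything falls off the work surface, if the arm or the gripper's body presses on something with over 40 N, if the wrist force passes 120 N, or if a joint passes its speed limit or range.

## Working session

There is one attempt and no reset: what is moved stays moved. The work goes in short steps, each a Python script; the robot and the scene stay as the last script left them, time stands still between calls to the robot, and variables do not carry over. Pictures are saved under pics/ and viewed, and the job is handed in when it is done.

```bash
ls; mkdir -p pics; python3 - <<'E'
from station import ctrl, get_state, vision, ticket, models
import cv2
print(get_state()); print(ctrl.pinch_z)
for n in ["scene","top"]:
    p,d=vision.grab_frame(n); cv2.imwrite(f"pics/{n}0.png",p); i=vision.camera_info(n); print(n,i)
print(vision.camera_info("wrist"))
E
```

```text
pics
{'time': 0.0, 'qpos': array([-1.00351741,  0.50834877, -0.23751078,  1.50112576,  0.12569671,
        1.14891017, -0.15478944]), 'qd': array([-0.00028062,  0.00097587,  0.0003744 ,  0.00052036, -0.00071965,
        0.00140763, -0.00166748]), 'tau': array([ 4.63363231e-04, -6.20588708e+01, -2.18647309e+00, -2.49659783e+01,
        1.27285425e-02,  1.18018567e-02,  3.95150408e-06]), 'tcp_pos': array([0.27829733, 0.55901124, 0.20692488]), 'eef_rot': array([-1.88227099e-04,  2.28836825e-01,  9.73464378e-01, -8.81988398e-04]), 'contact_force': array([-0.39163788,  0.19405952, -0.09402931]), 'wrist_torque': array([ 0.00773684, -0.00976611,  0.01559308]), 'width': 0.08517184421436583}
-0.0187
scene {'mtx': array([[473.94407647,   0.        , 317.02255217],
       [  0.        , 473.94407647, 201.38268075],
       [  0.        ,   0.        ,   1.        ]]), 'R': array([[-0.54843654,  0.83609271,  0.01289749],
       [ 0.65699879,  0.44039842, -0.61188383],
       [-0.51727164, -0.32710581, -0.79084249]]), 't': array([ 0.3253899 , -0.36662636,  1.72180931])}
top {'mtx': array([[375.869
[... 157 characters left out ...]
2483581, -0.99947793, -0.02066516],
       [-0.98644671,  0.02785531, -0.16170026],
       [ 0.16219147,  0.01636912, -0.98662352]]), 't': array([0.01596521, 0.5927059 , 0.99030404])}
{'mtx': array([[349.14727115,   0.        , 321.28383415],
       [  0.        , 349.14727115, 202.29612279],
       [  0.        ,   0.        ,   1.        ]]), 'hand_eye': array([[ 2.96995942e-05, -9.54841311e-01, -2.97116257e-01,
         7.52625469e-02],
       [ 9.99999499e-01, -2.68939624e-04,  9.64249634e-04,
         6.17570946e-04],
       [-1.00061172e-03, -2.97116137e-01,  9.54840824e-01,
        -1.67334962e-01],
       [ 0.00000000e+00,  0.00000000e+00,  0.00000000e+00,
         1.00000000e+00]])}
```

View pics/scene0.png

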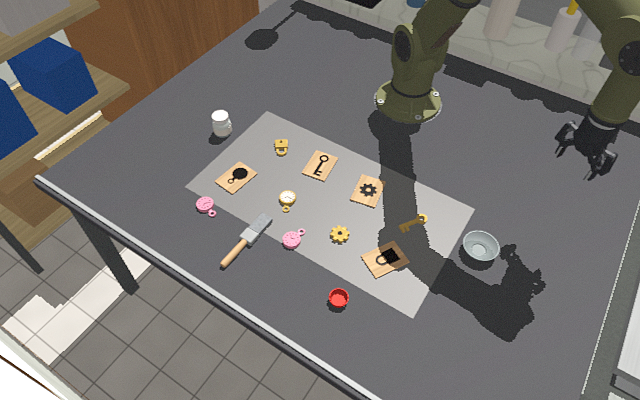

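View pics/top0.png

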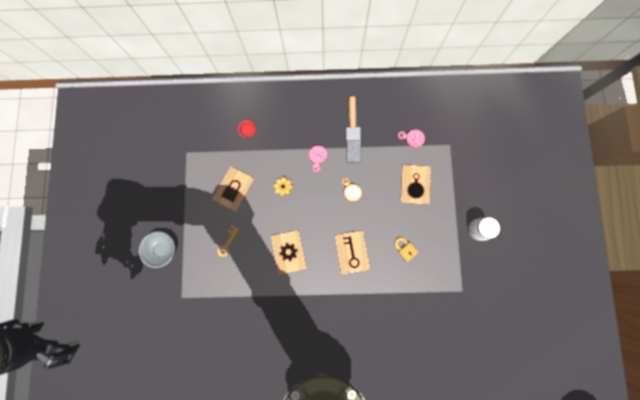

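The real watch is the brass one with the white dial at top (352,191). Its pink look-alikes are at (317,155) and (415,138). The other ornaments show at: key (230,240), padlock (405,248) and gear (283,186). The plaques show at: watch (416,185), key (351,252), padlock (233,188) and gear (288,252).

```bash
cat > h.py <<'E'
from station import ctrl, get_state, vision, ticket, models
import numpy as np, cv2
from scipy.spatial.transform import Rotation as Rn
def toX(cam,uv,z):
    i=vision.camera_info(cam); K=i["mtx"];uv=np.atleast_2d(np.asarray(uv,float))
    if cam=="wrist":
        T=wpose()@i["hand_eye"]; R=T[:3,:3]; c=T[:3,3]
    else:
        R=i["R"].T; c=-R@i["t"]
    r=np.c_[(uv[:,0]-K[0,2])/K[0,0],(uv[:,1]-K[1,2])/K[1,1],np.ones(len(uv))]@R.T
    return c+r*((z-c[2])/r[:,2])[:,None]
def wpose():
    s=get_state();q=s["eef_rot"];T=np.eye(4);T[:3,:3]=Rn.from_quat([q[1],q[2],q[3],q[0]]).as_matrix();T[:3,3]=s["tcp_pos"];return T
def rectify(img,cam,z,cx,cy,half=0.07,ppm=3000):
    # metric top view: column = -y, row = -x  (x up, y left)
    n=int(2*half*ppm); dst=np.float32([[0,0],[n,0],[n,n],[0,n]])
    w=np.array([[cx+half,cy+half,z],[cx+half,cy-half,z],[cx-half,cy-half,z],[cx-half,cy+half,z]])
    i=vision.camera_info(cam)
    if cam=="wrist":
        T=np.linalg.inv(wpose()@i["hand_eye"]);R=T[:3,:3];t=T[:3,3]
    else: R=i["R"];t=i["t"]
    p=(w@R.T+t)@i["mtx"].T; p=np.float32(p[:,:2]/p[:,2:])
    return cv2.warpPerspective(img,cv2.getPerspectiveTransform(p,dst),(n,n),flags=cv2.INTER_CUBIC)
E
python3 - <<'E'
from h import *
p,d=vision.grab_frame("top")
Z=dict(watch=.01,key=.01,padlock=.014,gear=.012,watch_plaque=.006,key_plaque=.006,padlock_plaque=.006,gear_plaque=.006,dish=.03,jar=.075)
for n in Z:
    for m in models.masks_of("top",n)[:3]:
        v,u=np.nonzero(m["mask"]); X=toX("top",np.c_[u,v],Z[n])[:,:2]
        e,w=np.linalg.eigh(np.cov(X.T)); print(n,round(m["p"],2),np.round(m["point"]),len(u),X.mean(0).round(3),"ax",np.degrees(np.arctan2(w[1,1],w[0,1])).round(0),np.sqrt(e).round(4))
c=cv2.resize(p[130:280,170:470],None,fx=2.6,fy=2.6,interpolation=cv2.INTER_CUBIC);cv2.imwrite("pics/c0.png",c)
E
```

```text
watch 0.83 [350. 193.] 267 [ 0.614 -0.097] ax -160.0 [0.0125 0.0147]
watch 0.68 [412. 140.] 270 [ 0.768 -0.282] ax 76.0 [0.0125 0.016 ]
watch 0.58 [318. 154.] 279 [0.726 0.001] ax 177.0 [0.0128 0.0159]
key 0.52 [225. 246.] 185 [0.477 0.261] ax 152.0 [0.0075 0.0282]
key 0.37 [483. 229.] 596 [ 0.499 -0.46 ] ax 101.0 [0.0165 0.0225]
padlock 0.68 [404. 253.] 292 [ 0.447 -0.238] ax 46.0 [0.0123 0.0165]
gear 0.8 [284. 190.] 269 [0.635 0.102] ax 60.0 [0.0132 0.0138]
gear 0.36 [482. 230.] 560 [ 0.499 -0.459] ax 101.0 [0.0156 0.0222]
watch_plaque 0.67 [416. 184.] 1046 [ 0.632 -0.28 ] ax 174.0 [0.0231 0.0316]
key_plaque 0.75 [348. 250.] 1097 [ 0.443 -0.09 ] ax -171.0 [0.0225 0.0316]
padlock_plaque 0.62 [234. 191.] 1021 [0.634 0.249] ax 147.0 [0.0233 0.0314]
gear_plaque 0.63 [290. 253.] 1147 [0.449 0.088] ax -170.0 [0.0231 0.0324]
dish 0.93 [154. 251.] 985 [0.464 0.453] ax 138.0 [0.0239 0.0253]
jar 0.26 [235. 190.] 1053 [0.62  0.231] ax 151.0 [0.0221 0.0299]
```

View pics/c0.png

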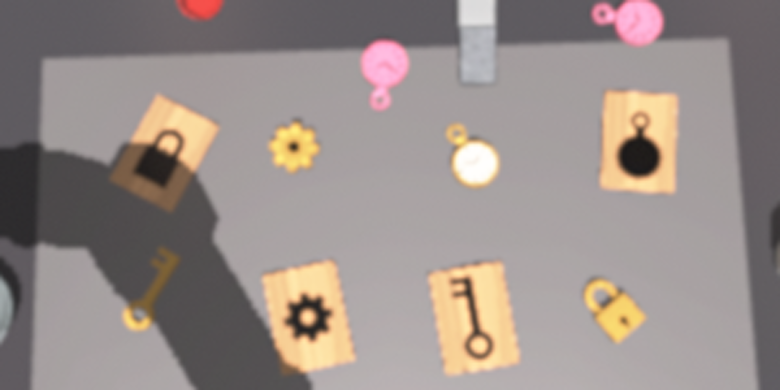

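```bash
python3 - <<'E'
from h import *
t=get_state()["time"]
ctrl.movep([0.52,-0.01,0.25],[0,1,0,0])
print(get_state()["time"]-t, get_state()["tcp_pos"],get_state()["qpos"].round(2))
T=wpose(); np.save("T1.npy",T)
p,d=vision.grab_frame("wrist"); cv2.imwrite("pics/w1.png",p); np.save("d1.npy",d)
p,d=vision.grab_frame("top"); cv2.imwrite("pics/top1.png",p)
E
```

```text
2.2167 [ 0.52013467 -0.0087673   0.24977263] [-0.4   0.34  0.53  1.71 -0.19  1.14 -1.39]
```

View pics/w1.png

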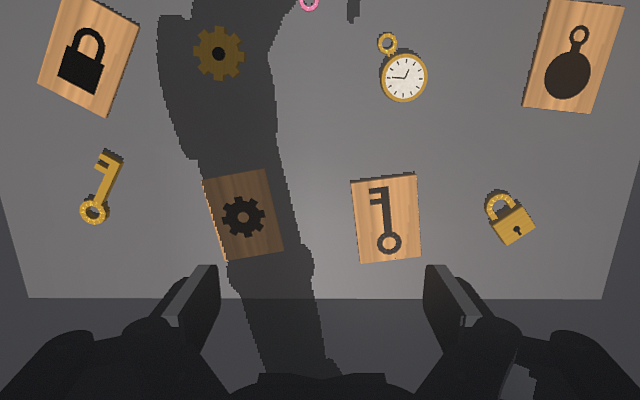

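The wrist view shows all eight things. Ornaments: key (97,190), gear (218,53), watch (402,75), padlock (510,218). Plaques: padlock (87,60), gear (243,215), key (386,218), watch (572,60). Next I fit silhouettes for metric poses.

```bash
cat > fit.py <<'E'
from h import *
import h
from scipy.optimize import minimize
PPM=2000
def sil(name,S=PPM,ss=0.06):
    n=int(2*ss*S*1.6); im=np.zeros((n,n),np.uint8); c=n/2
    # canonical: x up (row decreasing), y left
    P=lambda x,y:(int(round(c-y*S)),int(round(c-x*S)))
    def rect(x0,x1,y0,y1,v=255): cv2.rectangle(im,P(x1,y1),P(x0,y0),v,-1)
    def circ(x,y,r,v=255): cv2.circle(im,P(x,y),int(round(r*S)),v,-1)
    if name=="watch": circ(.042,0,.009);circ(.042,0,.0045,0);rect(.024,.035,-.003,.003);circ(0,0,.025)
    if name=="key":
        circ(0,0,.0155);circ(0,0,.008,0);rect(.015,.075,-.005,.005);rect(.054,.060,0,.014);rect(.068,.075,0,.014)
    if name=="padlock":
        circ(.031,0,.016);rect(0,.031,-.016,.016);circ(.031,0,.009,0);rect(0,.031,-.009,.009,0);rect(-.018,.018,-.021,.021)
    if name=="gear":
        for k in range(8):
            a=k*np.pi/4;R=np.array([[np.cos(a),-np.sin(a)],[np.sin(a),np.cos(a)]])
            q=np.array([[0,-.005],[.027,-.005],[.027,.005],[0,.005]])@R.T
            cv2.fillConvexPoly(im,np.array([P(*v) for v in q]),255)
        circ(0,0,.0215);circ(0,0,.007,0)
    return im.astype(np.float32)/255
def place(t,pos,th,cx,cy,n,S=PPM):
    # pixel of world offset: col=n/2-(y-cy)*S,row=n/2-(x-cx)*S ; th CCW seen from above
    c=t.shape[0]/2
    M=cv2.getRotationMatrix2D((c,c),np.degrees(th),1)
    M[0,2]+=n/2-(pos[1]-cy)*S-c; M[1,2]+=n/2-(pos[0]-cx)*S-c
    return cv2.warpAffine(t,M,(n,n))
def fit(name,mask,cx,cy,th0s,soft=5):
    n=mask.shape[0];t=cv2.GaussianBlur(sil(name),(0,0),soft);m=cv2.GaussianBlur(mask.astype(np.float32),(0,0),soft)
    best=None
    v,u=np.nonzero(mask);c0=(cx+(n/2-v.mean())/PPM,cy+(n/2-u.mean())/PPM)
    com={"watch":.008,"key":.028,"padlock":.012,"gear":0}[name]
    f=lambda q:((place(t,q[:2]/100,q[2]/5,cx,cy,n)-m)**2).sum()/ (m**2).sum()
    for th in th0s:
        q0=np.array([(c0[0]-com*np.cos(th))*100,(c0[1]-com*np.sin(th))*100,th*5])
        r=minimize(f,q0,method="Nelder-Mead",options=dict(initial_simplex=q0+np.array([[0,0,0],[.5,0,0],[0,.5,0],[0,0,1.]]),xatol=1e-3,fatol=1e-5))
        if best is None or r.fun<best.fun: best=r
    q=best.x; return q[0]/100,q[1]/100,q[2]/5,best.fun
E
cat > m1.py <<'E'
from fit import *
T=np.load("T1.npy"); h.wpose=lambda:T
img=cv2.imread("pics/w1.png")
hs=cv2.cvtColor(img,cv2.COLOR_BGR2HSV).astype(float)
chroma=(img.max(2).astype(float)-img.min(2))
print({k:hs[v[1],v[0]] for k,v in dict(wood=(400,220),shwood=(220,200),outl=(388,210),shoutl=(235,205),brass=(510,228),shbrass=(200,53),table=(300,120),shtable=(260,300)).items()})
guess=dict(key=(97,190,.009),gear=(218,53,.012),watch=(400,70,.011),padlock=(510,218,.013),padlock_plaque=(87,60,.006),gear_plaque=(243,215,.006),key_plaque=(386,218,.006),watch_plaque=(572,60,.006))
out={};tiles=[]
for n,(u,v,z) in guess.items():
    g=toX("wrist",[u,v],z)[0]; cx,cy=g[:2]
    R=rectify(img,"wrist",z,cx,cy,.07,PPM); H=cv2.cvtColor(R,cv2.COLOR_BGR2HSV); b=n.split("_")[0]
    sat=(H[...,1]>60).astype(np.uint8)
    def big(m):
        k,l,s,_=cv2.connectedComponentsWithStats(m); return (l==1+np.argmax(s[1:,4])).astype(np.uint8)
    if "plaque" in n:
        sat=cv2.morphologyEx(big(sat),cv2.MORPH_OPEN,np.ones((3,3)))
        cn=cv2.findContours(big(sat),cv2.RETR_EXTERNAL,cv2.CHAIN_APPROX_NONE)[0][0]
        hull=np.zeros_like(sat);cv2.fillConvexPoly(hull,cv2.convexHull(cn),1)
        hull=cv2.erode(hull,np.ones((11,11)))
        L=R.max(2); med=cv2.medianBlur(L,5); 
        m=((med<(40 if n=="gear_plaque" else 75))&(hull>0)).astype(np.uint8)
        rr=cv2.minAreaRect(cn); px=(cx+(140-rr[0][1])/PPM,cy+(140-rr[0][0])/PPM)
        print(n,"rect centre",np.round(px,4),np.array(rr[1])/PPM,rr[2])
    else:
        m=big(sat)
        if b=="watch": 
            cn=cv2.findContours(m,cv2.RETR_CCOMP,cv2.CHAIN_APPROX_NONE)[0]; cc=max(cn,key=cv2.contourArea); m2=np.zeros_like(m);cv2.drawContours(m2,[cc],-1,1,-1)
            m=cv2.morphologyEx(m|m2,cv2.MORPH_CLOSE,np.ones((3,3)))
    ths=[0] if b=="gear" else np.radians(np.arange(-180,180,30))
    x,y,th,f=fit(b,m,cx,cy,ths); out[n]=(x,y,th)
    print(n,np.round((x,y),4),"th",round(np.degrees(th),1),"res",round(f,3))
    o=place(sil(b),(x,y),th,cx,cy,280); cs=cv2.findContours((o>.5).astype(np.uint8),cv2.RETR_LIST,cv2.CHAIN_APPROX_NONE)[0]
    cv2.drawContours(R,cs,-1,(0,255,0),1); R[m>0]=R[m>0]//2+np.array([100,0,60],np.uint8); tiles.append(cv2.resize(R,(195,195)))
cv2.imwrite("pics/fit1.png",np.vstack([np.hstack(tiles[:4]),np.hstack(tiles[4:])]))
np.save("out1.npy",out,allow_pickle=True)
E
python3 m1.py
```

```text
{'wood': array([ 15., 121., 205.]), 'shwood': array([ 13., 104.,  93.]), 'outl': array([13., 46., 67.]), 'shoutl': array([15., 49., 31.]), 'brass': array([ 19., 161., 188.]), 'shbrass': array([ 19., 156.,  88.]), 'table': array([  0.,   4., 126.]), 'shtable': array([120.,  12.,  41.])}
key [0.4577 0.2721] th -30.8 res 0.155
gear [0.6376 0.1019] th -6.4 res 0.018
watch [ 0.6137 -0.0979] th 30.2 res 0.033
padlock [ 0.4436 -0.2437] th 39.9 res 0.059
padlock_plaque rect centre [0.6365 0.2479] [0.08228002 0.11103351] 28.98456382751465
padlock_plaque [0.6212 0.2583] th -29.0 res 0.004
gear_plaque rect centre [0.4507 0.0891] [0.1108985  0.08095216] 79.0661849975586
gear_plaque [0.45   0.0898] th 10.8 res 0.015
key_plaque rect centre [ 0.4458 -0.0899] [0.11124181 0.08054881] 81.92976379394531
key_plaque [ 0.4158 -0.0946] th 9.0 res 0.138
watch_plaque rect centre [ 0.6351 -0.2797] [0.08262952 0.11098702] 5.877392768859863
watch_plaque [ 0.6171 -0.2796] th -6.1 res 0.011
```

```bash
sleep 1
```

```text
(no output)
```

View pics/fit1.png

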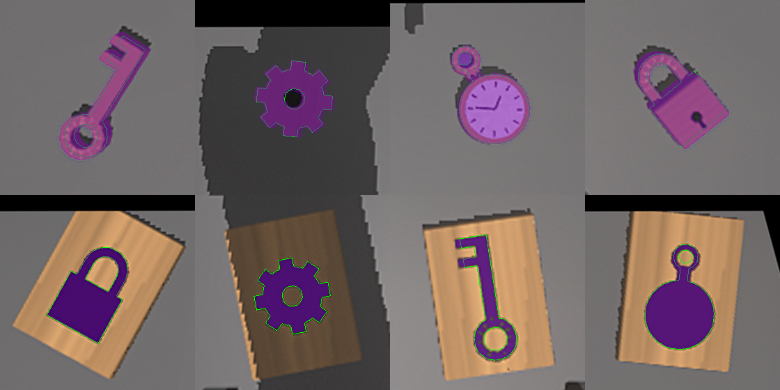

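The fits agree with the pictures: plaques measure 82x111 mm against 80x110, and outlines line up with rectangle centres to within 2 mm. The chosen watch is the one with the white dial and brass case, confirmed in the crop. Starting with the key.

```bash
cat > pp.py <<'E'
from h import *
O=np.load("out1.npy",allow_pickle=True).item()
def q(a): r=(Rn.from_euler("z",a)*Rn.from_euler("x",np.pi)).as_quat(); return [r[3],r[0],r[1],r[2]]
def off(n,d): x,y,th=O[n]; return np.array([x+d*np.cos(th),y+d*np.sin(th)]),th
def stat(s):
    g=get_state(); print(s,"t",round(g["time"],2),"tcp",g["tcp_pos"].round(4),"w",round(g["width"],4),"F",g["contact_force"].round(1))
HI=0.10
def pick(n,d,z,force=50):
    p,a=off(n,d)
    ctrl.movep([*p,HI],q(a)); ctrl.movel([*p,z],max_speed=.12); stat("down")
    ctrl.close_gripper(force); stat("shut"); ctrl.movel([*p,HI]); stat("up")
def put(pl,d,z,a=None):
    p,a0=off(pl,d); a=a0 if a is None else a
    ctrl.movep([*p,HI],q(a)); ctrl.movel([*p,z+.007],max_speed=.1); stat("down")
    ctrl.ungrasp(); ctrl.pause(.1); stat("open"); ctrl.movel([*p,HI]); stat("up")
E
python3 - <<'E'
from pp import *
pick("key",.03,.003); 
p,d=vision.grab_frame("wrist"); cv2.imwrite("pics/k1.png",p)
E
```

```text
down t 5.1 tcp [0.4841 0.2567 0.0037] w 0.0856 F [-0.8 -0.6  0.8]
shut t 5.87 tcp [0.4835 0.2567 0.003 ] w -0.0003 F [0.1 0.1 0.1]
up t 6.67 tcp [0.4829 0.2567 0.0994] w -0.0003 F [-0.6 -0.  -0.2]
```

View pics/k1.png

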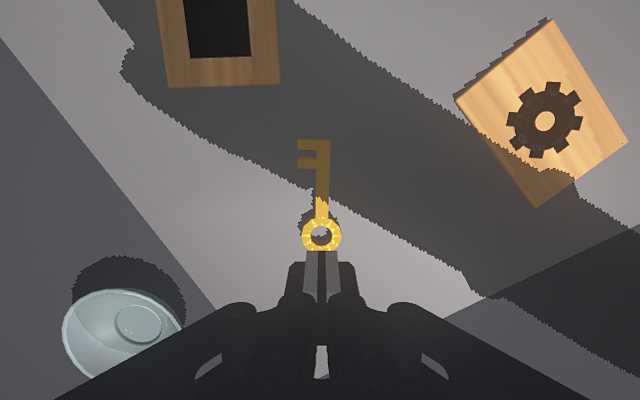

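```bash
cat > m2.py <<'E'
from fit import *
import sys
def meas(tag,items,save=None,zs=dict(key=.009,gear=.012,watch=.011,padlock=.013)):
    T=h.wpose(); h.wpose=lambda:T
    img,d=vision.grab_frame("wrist"); cv2.imwrite(f"pics/{tag}_raw.png",img)
    O=np.load("out1.npy",allow_pickle=True).item(); tiles=[]
    for n,(u,v),base in items:
        z=zs[n]+base; cx,cy=toX("wrist",[u,v],z)[0][:2]
        R=rectify(img,"wrist",z,cx,cy,.07,PPM); H=cv2.cvtColor(R,cv2.COLOR_BGR2HSV)
        sat=(H[...,1]>(60 if base==0 else 135)).astype(np.uint8)
        k,l,s,_=cv2.connectedComponentsWithStats(sat); c=l[140,140] 
        m=(l==(c if c else 1+np.argmax(s[1:,4]))).astype(np.uint8)
        x,y,th,f=fit(n,m,cx,cy,[0] if n=="gear" else np.radians(np.arange(-180,180,30)))
        print(tag,n,np.round((x,y),4),round(np.degrees(th),1),"res",round(f,3),"old",np.round(O[n],4))
        o=place(sil(n),(x,y),th,cx,cy,280); cs=cv2.findContours((o>.5).astype(np.uint8),cv2.RETR_LIST,cv2.CHAIN_APPROX_NONE)[0]
        cv2.drawContours(R,cs,-1,(0,255,0),1); tiles.append(R)
        if save: O[n]=(x,y,th)
    if save: np.save("out1.npy",O,allow_pickle=True)
    cv2.imwrite(f"pics/{tag}.png",np.hstack(tiles))
E
python3 -c "
from m2 import *
meas('k2',[('key',(321,200),0)])
import numpy as np
i,d=vision.grab_frame('wrist');print(d[200,321],d[120,450],d[235,307])"
```

```text
k2 key [0.4577 0.2729] -30.9 res 0.045 old [ 0.4577  0.2721 -0.5368]
0.2660525 0.2581026 0.27564585
```

View pics/k2.png

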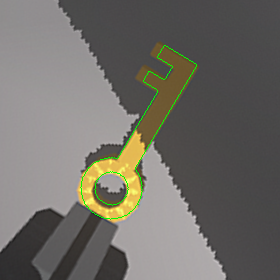

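```bash
python3 - <<'E'
from h import *
i=vision.camera_info("wrist"); E=np.linalg.inv(i["hand_eye"])
for z in [0,-.0187]:
    c=E@[0,0,z,1]; p=i["mtx"]@c[:3]; print(p[:2]/p[2],c[2])
img,d=vision.grab_frame("wrist")
T=wpose()@i["hand_eye"]
K=i["mtx"]
for u,v in [(321,200),(307,235),(400,250),(321,252),(321,258),(321,265),(312,256),(330,256),(321,280),(312,280)]:
    z=d[v,u]; c=np.array([(u-K[0,2])/K[0,0]*z,(v-K[1,2])/K[1,1]*z,z,1]); print(u,v,z,(T@c)[:3].round(4),(i["hand_eye"]@c)[:3].round(4))
print(get_state()["tcp_pos"])
E
```

```text
[322.8632853  246.79408979] 0.1824474313131018
[322.9942829  263.39101036] 0.16458936276957237
321 200 0.2671739 [0.4823 0.258  0.0107] [-0.0013 -0.0011  0.0883]
307 235 0.2758912 [0.4631 0.2823 0.0106] [-0.0302 -0.0122  0.0885]
400 250 0.0 [0.5491 0.2182 0.2663] [ 0.0763 -0.0007 -0.1673]
321 252 0.14982007 [0.4933 0.2514 0.1296] [ 0.0115 -0.0009 -0.0306]
321 258 0.14433399 [0.4933 0.2514 0.1354] [ 0.0115 -0.0009 -0.0363]
321 265 0.13830657 [0.4934 0.2513 0.1417] [ 0.0116 -0.0009 -0.0426]
312 256 0.14630097 [0.4952 0.2547 0.1333] [ 0.0114 -0.0047 -0.0343]
330 256 0.14612122 [0.4914 0.2481 0.1335] [ 0.0115  0.0029 -0.0345]
321 280 0.12732612 [0.4933 0.2514 0.1532] [ 0.0115 -0.0009 -0.0541]
312 280 0.12723282 [0.495  0.2542 0.1533] [ 0.0115 -0.0042 -0.0542]
[0.48292249 0.2564578  0.09904154]
```

```bash
python3 - <<'E'
from h import *
i=vision.camera_info("wrist"); img,d=vision.grab_frame("wrist");K=i["mtx"]
for u in (315,327):
  for v in range(240,262,1):
    z=d[v,u]; c=np.array([(u-K[0,2])/K[0,0]*z,(v-K[1,2])/K[1,1]*z,z,1]); print(u,v,img[v,u],(i["hand_eye"]@c)[:3].round(4))
cv2.imwrite("pics/tip.png",cv2.resize(img[210:290,270:370],None,fx=6,fy=6,interpolation=cv2.INTER_NEAREST))
E
```

```text
315 240 [66 83 94] [-0.038  -0.0061  0.0966]
315 241 [ 52  84 103] [-0.0386 -0.0061  0.096 ]
315 242 [ 55  82 100] [-0.0382 -0.006   0.093 ]
315 243 [51 74 90] [-0.0385 -0.006   0.0917]
315 244 [ 58  99 124] [-0.0382 -0.0059  0.0892]
315 245 [ 89 205 241] [-0.0382 -0.0059  0.0871]
315 246 [113 254 255] [-0.0391 -0.0059  0.0872]
315 247 [110 244 249] [-0.0403 -0.0059  0.088 ]
315 248 [ 95 223 245] [-0.0408 -0.0059  0.0871]
315 249 [ 80 182 233] [-0.042  -0.0059  0.0879]
315 250 [ 85 153 195] [-0.0429 -0.0059  0.088 ]
315 251 [93 82 78] [ 0.0115 -0.0035 -0.0295]
315 252 [93 91 94] [ 0.0114 -0.0035 -0.0304]
315 253 [93 93 96] [ 0.0113 -0.0035 -0.0311]
315 254 [93 93 96] [ 0.0113 -0.0035 -0.0322]
315 255 [94 94 96] [ 0.0115 -0.0034 -0.0335]
315 256 [93 93 96] [ 0.0116 -0.0034 -0.0347]
315 257 [92 92 94] [ 0.012  -0.0034 -0.0364]
315 258 [93 93 96] [ 0.0115 -0.0034 -0.0364]
315 259 [92 92 95] [ 0.0118 -0.0034 -0.0378]
315 260 [92 94 96] [ 0.0112 -0.0034 -0.0376]
315 261 [93 93 96] [ 0.0111 -0.0034 -0.0382]
327 240 [ 52  85 102] [-0.0379  0.0038  0.0964]
327 241 [ 54  83 100] [-0.0382  0.0
[... 236 characters left out ...]
0036  0.0876]
327 247 [ 88 194 234] [-0.0403  0.0036  0.0879]
327 248 [ 86 193 235] [-0.0407  0.0036  0.0869]
327 249 [ 85 193 238] [-0.0419  0.0036  0.0877]
327 250 [ 89 158 200] [-0.0431  0.0037  0.0884]
327 251 [93 81 78] [ 0.0118  0.0017 -0.0302]
327 252 [93 92 93] [ 0.0114  0.0017 -0.0303]
327 253 [92 94 96] [ 0.0121  0.0016 -0.0328]
327 254 [93 94 97] [ 0.0113  0.0016 -0.0322]
327 255 [92 93 96] [ 0.0116  0.0016 -0.0336]
327 256 [94 94 98] [ 0.0116  0.0016 -0.0346]
327 257 [93 94 96] [ 0.0115  0.0016 -0.0353]
327 258 [92 93 95] [ 0.0114  0.0016 -0.0361]
327 259 [93 94 96] [ 0.0115  0.0016 -0.0372]
327 260 [93 94 96] [ 0.0114  0.0016 -0.0378]
327 261 [92 93 95] [ 0.0113  0.0015 -0.0387]
```

View pics/tip.png

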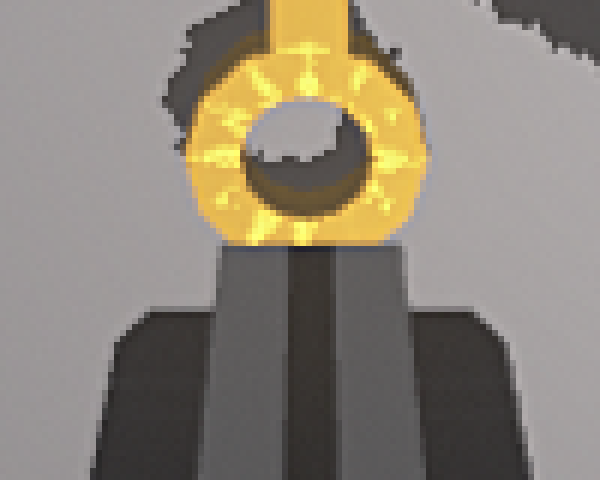

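The key was not touched: it lies exactly where it was. Depth shows the shut finger tips about 29 mm behind the nominal TCP, so I descended too shallow. I'll check by touching a free patch of counter gently with the fingers shut.

```bash
python3 - <<'E'
from pp import *
a=O["key"][2]
ctrl.movep([.545,.175,.05],q(a)); ctrl.movel([.545,.175,-.012]); stat("a")
z=-.012
while z>-.04:
    z-=.003; ctrl.movel([.545,.175,z],max_speed=.05); stat(z)
    if abs(get_state()["contact_force"][2])>5: break
ctrl.movel([.545,.175,.06]); ctrl.ungrasp(); stat("up")
E
```

```text
a t 8.02 tcp [ 0.5451  0.1757 -0.0115] w -0.0002 F [ 0.1  0.8 -1.7]
-0.015 t 8.27 tcp [ 0.5454  0.1753 -0.0143] w 0.0003 F [ 0.9  1.  -0.6]
-0.018 t 8.52 tcp [ 0.5449  0.175  -0.018 ] w 0.0002 F [-0.4  0.1  0.5]
-0.020999999999999998 t 8.77 tcp [ 0.5448  0.1749 -0.0212] w 0.0002 F [-0.2  0.2 -0. ]
-0.023999999999999997 t 9.02 tcp [ 0.5454  0.175  -0.0234] w -0.0002 F [-1.7 -1.   6.8]
up t 10.51 tcp [0.545 0.175 0.06 ] w 0.0857 F [-0.6  0.3 -0.1]
```

Contact came at TCP z ≈ -0.023, so the real tips are about 22.5 mm short of the nominal TCP. I'll correct the heights.

```bash
sed -i 's/^HI=.*/HI=0.07/' pp.py; python3 - <<'E'
from pp import *
pick("key",.03,-.020)
if get_state()["width"]>.005: put("key_plaque",.03,-.020)
p,d=vision.grab_frame("wrist"); cv2.imwrite("pics/k3.png",p)
E
```

```text
down t 11.9 tcp [ 0.4841  0.2565 -0.0195] w 0.0855 F [-0.  -0.9  0.2]
shut t 12.58 tcp [ 0.4835  0.2569 -0.0197] w 0.0079 F [-1.1 -0.4  5. ]
up t 13.33 tcp [0.4829 0.2567 0.0693] w 0.008 F [ 0.4  0.9 -0.5]
down t 15.63 tcp [ 0.4456 -0.0898 -0.013 ] w 0.0081 F [-0.5  0.8 -1.2]
open t 16.46 tcp [ 0.4454 -0.0899 -0.013 ] w 0.0851 F [-0.2  0.2  0. ]
up t 17.16 tcp [ 0.4451 -0.0897  0.0696] w 0.0855 F [ 0.3  0.  -0. ]
```

View pics/k3.png

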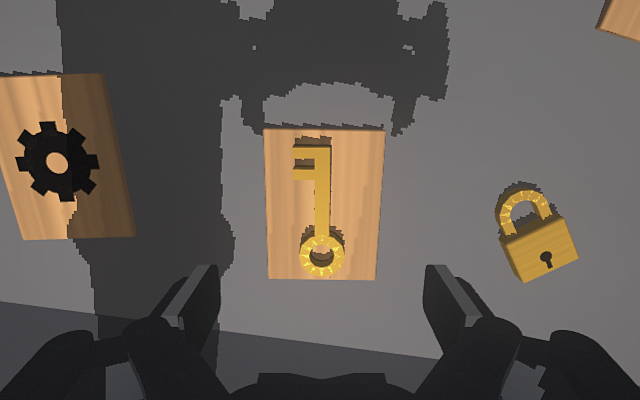

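The key lies on its plaque, covering the outline (bow (322,255), tip (315,148)). Next the padlock, watch and gear.

```bash
python3 - <<'E'
from pp import *
for n,z,w in [("padlock",-.022,.042)]:
    pick(n,0,z)
    if abs(get_state()["width"]-w)>.008: print("bad"); break
    put(n+"_plaque",0,z)
p,d=vision.grab_frame("wrist"); cv2.imwrite("pics/p3.png",p)
E
```

```text
down t 18.83 tcp [ 0.4441 -0.2435 -0.0215] w 0.0856 F [-0.3 -0.6  0.4]
shut t 19.32 tcp [ 0.4439 -0.2439 -0.0213] w 0.0405 F [-1.2  1.1  5. ]
up t 20.08 tcp [ 0.4432 -0.2434  0.0694] w 0.0406 F [ 0.6  0.2 -1.2]
down t 23.01 tcp [ 0.6215  0.2583 -0.015 ] w 0.0406 F [ 0.2 -0.3 -1. ]
open t 23.62 tcp [ 0.6212  0.2584 -0.015 ] w 0.0855 F [-0.5 -0.7  0.1]
up t 24.33 tcp [0.6206 0.2585 0.0693] w 0.0853 F [ 0.   0.1 -1.2]
```

View pics/p3.png

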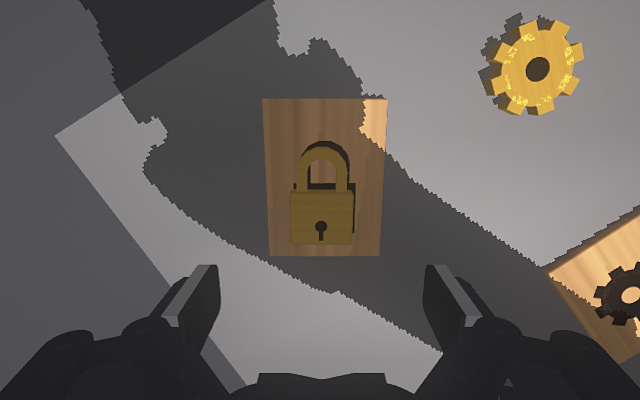

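The padlock lies on its plaque, about 2–3 mm off the outline (dark edge to its right at (354,210)). That is within tolerance, and I'll measure it at the end.

```bash
python3 - <<'E'
from pp import *
for n,z,w,a in [("gear",-.0235,.054,O["gear"][2]),("watch",-.0235,.05,None)]:
    pick(n,0,z)
    if abs(get_state()["width"]-w)>.008: print("bad"); break
    put(n+"_plaque",0,z,a)
    p,d=vision.grab_frame("wrist"); cv2.imwrite(f"pics/{n}3.png",p)
ctrl.movep([0.52,-0.01,0.25],[0,1,0,0]); np.save("T2.npy",wpose())
p,d=vision.grab_frame("wrist"); cv2.imwrite("pics/w2.png",p);stat("end")
E
```

```text
down t 25.98 tcp [ 0.6381  0.102  -0.0228] w 0.0852 F [-0.2 -0.3  0.2]
shut t 26.42 tcp [ 0.6381  0.102  -0.0222] w 0.0519 F [-1.8 -1.   5.6]
up t 27.19 tcp [0.6369 0.102  0.0692] w 0.0516 F [ 0.  -0.  -1.5]
down t 28.98 tcp [ 0.4498  0.0896 -0.0163] w 0.0516 F [-2.7 -0.6  8.1]
open t 29.52 tcp [ 0.45    0.0898 -0.0166] w 0.0853 F [-1.  -0.4  1. ]
up t 30.24 tcp [0.4496 0.09   0.0695] w 0.0858 F [ 0.1 -0.5 -0.3]
down t 32.2 tcp [ 0.6143 -0.0979 -0.0228] w 0.0851 F [ 0.8 -0.6  0. ]
shut t 32.64 tcp [ 0.6142 -0.098  -0.0224] w 0.048 F [-1.6  1.3  6.6]
up t 33.42 tcp [ 0.6131 -0.0977  0.0692] w 0.0475 F [-0.8  0.6 -0.7]
down t 35.19 tcp [ 0.6173 -0.2794 -0.0163] w 0.0476 F [-1.1  0.5  1.4]
open t 35.76 tcp [ 0.6171 -0.2796 -0.0165] w 0.0854 F [ 0.2 -0.6 -0.2]
up t 36.48 tcp [ 0.6166 -0.2792  0.0693] w 0.0852 F [-0.3 -0.3 -0.5]
end t 37.86 tcp [ 0.5202 -0.0112  0.2492] w 0.0856 F [0.8 0.8 0.2]
```

View pics/w2.png

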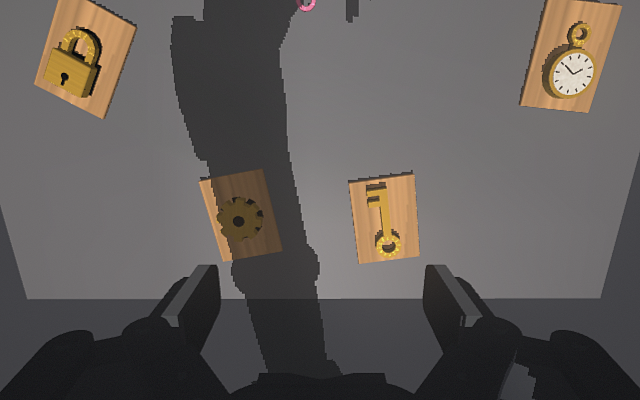

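All four look right in this view: padlock (72,65), gear (240,217), key (386,215), watch (572,70). Next I measure the offsets and check that the dish and jar have not moved.

```bash
cat > m3.py <<'E'
from fit import *
T=np.load("T2.npy"); h.wpose=lambda:T
O=np.load("out1.npy",allow_pickle=True).item()
img=cv2.imread("pics/w2.png");tiles=[]
for n,z in dict(key=.015,gear=.018,watch=.017,padlock=.019).items():
    x0,y0,a=O[n+"_plaque"]; d={"key":.03}.get(n,.01); cx,cy=x0+d*np.cos(a),y0+d*np.sin(a)
    R=rectify(img,"wrist",z,cx,cy,.07,PPM);H=cv2.cvtColor(R,cv2.COLOR_BGR2HSV).astype(int)
    m=((H[...,1]>138)&(H[...,0]>=17)&(H[...,0]<30))
    if n=="watch": m|=(H[...,1]<30)&(H[...,2]>150)
    m=cv2.morphologyEx(m.astype(np.uint8),cv2.MORPH_CLOSE,np.ones((5,5)));m=cv2.morphologyEx(m,cv2.MORPH_OPEN,np.ones((3,3)))
    k,l,s,_=cv2.connectedComponentsWithStats(m); m=(l==1+np.argmax(s[1:,4])).astype(np.uint8)
    x,y,th,f=fit(n,m,cx,cy,[0] if n=="gear" else a+np.radians([-20,0,20,180]))
    e=np.array([x-x0,y-y0]);c,sn=np.cos(a),np.sin(a)
    print(n,"err mm",(1000*np.array([c*e[0]+sn*e[1],-sn*e[0]+c*e[1]])).round(1),"dth",round(np.degrees(th-a),1),"res",round(f,3))
    o=place(sil(n),(x,y),th,cx,cy,280);cs=cv2.findContours((o>.5).astype(np.uint8),cv2.RETR_LIST,cv2.CHAIN_APPROX_NONE)[0]
    R[m>0]=R[m>0]//2+np.array([100,0,60],np.uint8);cv2.drawContours(R,cs,-1,(0,255,0),1);tiles.append(R[40:240,40:240])
cv2.imwrite("pics/fit2.png",np.hstack(tiles))
p,d=vision.grab_frame("top");cv2.imwrite("pics/top2.png",p)
a,b=cv2.imread("pics/top1.png"),p
for nm,(u,v) in dict(dish=(157,250),jar=(484,229)).items():
    s=np.s_[v-28:v+28,u-28:u+28]; print(nm,"mean diff",cv2.absdiff(a[s],b[s]).mean(), cv2.phaseCorrelate(cv2.cvtColor(a[s],6).astype(np.float32),cv2.cvtColor(b[s],6).astype(np.float32)))
E
python3 m3.py
```

```text
key err mm [-0.9  0.3] dth 0.6 res 0.029
gear err mm [0.1 0.4] dth -17.1 res 0.019
watch err mm [-0.7 -0.9] dth 5.3 res 0.042
padlock err mm [-2.3 -1.5] dth -3.8 res 0.067
dish mean diff 0.38010204081632654 ((-0.013498586160896053, 0.01393400941013212), 0.9919141331646177)
jar mean diff 0.3707482993197279 ((0.0010823757537998802, -0.004657318011087597), 1.0013170737690396)
```

View pics/fit2.png

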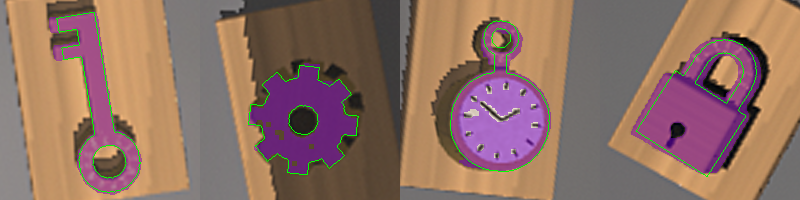

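All offsets are within 2.5 mm and 6°, and the dish and jar have not moved. The arm is clear of everything, so I'm handing in.

```bash
python3 -c "
from h import *
print(ticket.close_job(), get_state()['time'])"
```

```text
the job is handed in; nothing more can be done
the job is handed in; nothing more can be done
```

All four brass ornaments lie released on their own plaques, matching their outlines, and I handed the job in at about 38 s of the 112 s allowed. No verdict was reported.

| Ornament | Offset along plaque x (mm) | Offset along plaque y (mm) | Turn from outline |
|---|---|---|---|
| key | -0.9 | 0.3 | 0.6° |
| gear | 0.1 | 0.4 | any turn allowed |
| watch | -0.7 | -0.9 | 5.3° |
| padlock | -2.3 | -1.5 | -3.8° |

The limits are 12 mm along each direction and 14° (0.25 rad). I took these from a silhouette fit to one wrist picture after the last placing. I did not measure flatness or height from depth; the ornaments only look flat in the pictures.

- **Dish and jar:** neither shifted between the top pictures taken before the first reach and at the end (under 0.02 pixel).
- **Failed first grasp:** the fingers closed on empty air above the key and did not move it. The real finger tips sit about 22.5 mm short of the nominal TCP. I found this by touching a free patch of counter with about 7 N and corrected the heights; every grasp after that held first time.
- **Disagreement:** the wrist depth picture had put that gap at about 29 mm, so I went by the touch.
- **Finger opening:** it read 1.5–2.5 mm below the stated size on each held ornament.

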